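# Draw the tall battery pack from the charging dock and stand it on the tester

### The arm

A 6-joint arm with a two-finger parallel gripper is mounted at the origin on a cart in front of the work surface, level with it; the furniture and walls round the work are solid. World frame = base frame: x ahead of the robot, y to its left, z up, the work surface at z = 0. Lengths are in m, angles in rad, forces in N, time in s.
With the tool pointing down it reaches from about 0.425 to 0.95 m from the base axis. Payload 14.7 kg.
Tool frame: the origin (TCP) lies on the mounting face of the last link; the fingertips stand 173 mm ahead of it and the grasp point (between the pads) lies 155 mm ahead of it; z points along the fingers, y is the line along which they close (so a half turn about z gives the same grasp; the last joint's range is limited). The gripper opens to 85 mm and grips with 20 to 120 N. Pads are 22 mm wide; open, the fingers measure 114 mm over their backs; the gripper's body (76 mm by 85 mm) begins 54 mm behind the grasp point. The pads swing forward as they close: fully open they stand 13 mm farther back than shut.
Start: joints at [1.18, 0.48, 1.596, -0, 1.065, -0.047], TCP at [0.219, 0.612, 0.405] pointing down, gripper open.
Joint ranges: [-2.75, 2.75], [-0.82, 2.05], [0.23, 2.67], [-1.56, 4.7], [0.09, 2.69], [-2.92, 2.92]. Speed limits (rad/s): [1.89, 1.89, 2.39, 3.01, 3.01, 3.01].

### API

Orientations are given as a rotation vector (axis times angle).
In Python, from rig import monitor, optics, job gives the robot as it stands. The module is installed in compiled form; this text tells all that it offers.
- The arm moves only by the tool jog_arm, never from a script. Its argument "plan" is a list of rows, each an object of numbers: "dx", "dy", "dz": the shift along the tool's x, y, z in cm; "ax", "ay", "az": the turn, a rotation vector about the tool's x, y, z in rad; "gripper": the finger opening in cm, from 0 to 8.54. A call has 1 to 10 rows; each row shifts and turns the commanded pose from where the row before left it, along the tool's axes as they then stand; what a row does not reach is not made up. A row lasts 1/8 s, in which the tool goes at most 62.5 mm and 10.7 degrees, less where a joint would pass 70% of its speed; a pose out of reach is approached as far as the arm can. A call is refused whole if a number of a shift passes 6.25 or a number of a turn 0.188, either way. A call with a gripper value outside its range is refused whole. The fingers move at their own pace and stop on an object; "newtons" is the grip in N (left out, the last holds). Time passes only in rows, so rows that do not move let the fingers close. It gives the time, the measured TCP pose, the force, the opening and the grip force at its end, in the units of the state.
- monitor.read_state(): the state, without advancing time (a new reading comes with each control period).
- optics.read_camera(name): name is "scene" or "top" or "wrist"; returns (picture, depth): 480x640x3 uint8, blue, green, red; 480x640 float32, m along the optical axis (not along the pixel's ray), 0 where there is no reading.
- optics.calibration(name): a dict with "K" (3x3 intrinsics, pixels), "extrinsics" (4x4, takes a point from world to camera coordinates); the wrist camera has in their place "mount" (4x4, takes a point from camera to tool coordinates, whose origin is the TCP and whose axes are the flange's). Camera axes: x right, y down, z forward; pixel columns grow to the right and rows downward; lengths in m; the calibration is good to about 2 mm. A picture is of the moment at which its call begins: read the wrist's pose just before it. calibration takes no time and is no camera call.
- job.hand_in(): hands the job in; it is judged then, once.
The state is a dict: "time_s": time; "q": joint angles; "qd": joint speeds; "tau": joint torques, N m; "eef_pos": TCP position; "tcp_rot": TCP orientation; "contact_force": force on the tool from outside, world axes, zero at the start; "ft_torque": the same for the moment, N m; "width": finger opening in m; "gripper_force": force on a finger pad.
Only numpy, scipy, OpenCV 4.12 (cv2) and the standard library are available. Lean on these libraries where they do the work, as an engineer would, in place of code of your own. Each camera call takes 0.05 s, during which the arm holds its last target. There are 200 camera calls.

### The job

The taller of the two battery packs in the charging dock is due for a check: turn the dock's keeper bar aside, draw that pack straight up out of its well, and stand it upright in the tester's shallow seat, between the lips. Keep the pack upright and in hand until it stands there, leave the shorter pack in its well and do not knock over or push about the things around.

Things in the scene. Friction and masses are not known exactly. Their poses are not given: they have to be found in the camera images.
- dock: grey charging dock, a fixed block 96 (x) x 140 (y) x 108 mm high. Origin: centre of its underside, on the worktop; z up. Two identical wells, 27 (x) x 43 (y) mm, have their centres at y = +37.5 and y = -37.5 mm (x = 0) in the dock's frame; their floors lie 8 mm above the worktop, 100 mm below the rim.
- dock_rim (a point): middle of the dock's top, 108 mm above the worktop. Before and behind each well (-x and +x) is a finger slot closed on its outer sides: 36 mm wide (y), out to 41.5 mm from the well's centre (x), 50 mm deep below the rim, running into the well. The fingers fit straight down, one before and one behind the pack, and close along the dock's x.
- keeper (a joint): angle of the keeper bar about its upright pivot: 0 = bar along the dock's y axis, across both wells; positive = counterclockwise seen from above; stops at -1.6 and +1.6 rad. It turns either way with light friction (about 1 N at its end) and stays where it is left. Along the dock's x (about 1.5 rad either way) it lies on the wall between the wells and both are free.
- keeper_pivot (a point): pivot of the keeper, a plain metal bar 104 mm long and 16 mm wide, lying flat from 2 to 14 mm above the dock's rim, pivoted at its own middle over the middle of the dock's top. The point lies on the bar's top face, 122 mm above the worktop
- tall_pack: the taller white battery pack, 24 (x) x 40 (y) x 100 mm (z), 0.13 to 0.25 kg. Origin: centre of its underside. It stands in one of the dock's wells (either one), its top level with the rim, its 24 mm thickness along the dock's x, with 1.5 mm play all round.
- short_pack: the shorter white battery pack, 24 x 40 x 72 mm, in the other well, its top 28 mm below the rim. Origin: centre of its underside. It stays there.
- tester: fixed grey pack tester, a flat base 125 (x) x 96 (y) mm, top 18 mm above the worktop, with a black console along its +x edge, 53 to 77 mm from the origin and 32 mm high. Origin: on the worktop under the middle of the seat; z up.
- tester_seat (a point): middle of the tester's seat, on its floor, 18 mm above the worktop. The seat is 36 (x) x 52 (y) mm inside four lips 4 mm thick and 10 mm high above the floor, so the 24 mm thickness of the pack goes along the tester's x. Axes as the tester's.
- tower_corner (a point): near right corner, at worktop height, of the tall black computer tower with a cream cabinet on it (together about 0.5 m high) that stands on the left of the worktop, to the left of and beyond this point; keep the arm clear of it when coming from the left
- wick_reel: small reel of braid, 40 mm across, 14 mm high, lying loose in front of the dock; leave it alone
- foil_tub: small open tub, 57 mm across, 46 mm high, loose in front of the tester; leave it alone
- solder_reel: reel of solder, 54 mm across, 36 mm high, loose behind the work; leave it alone
- tweezers: steel tweezers, 126 mm long, 9 mm high, loose behind the dock and tester; leave them alone

How it is judged:
By the outcome, as a careful person would: the job done as asked, in the order asked, and still so for the second after the job is handed in, with the robot touching nothing.
It also fails if it takes over 51 s, if anything falls off the work surface, if the arm or the gripper's body presses on something with over 40 N, if the wrist force passes 120 N, or if a joint passes its speed limit or range.

## Working session

There is one attempt and no reset: what is moved stays moved. The work goes in short steps, Python scripts to look and compute and a tool call to move; the robot and the scene stay as the last step left them, time stands still between calls to the robot, and variables do not carry over. Pictures are saved under pics/ and viewed, at most 10 in all, crops included, and the job is handed in when it is done.

Besides the shell and the picture viewer there is one more tool, called in YAML: its name, and indented under it one key for each argument. jog_arm: Moves the arm, as the interface text tells. Its arguments: {"type":"object","properties":{"plan":{"type":"array","items":{"type":"object","properties":{"dx":{"type":"number"},"dy":{"type":"number"},"dz":{"type":"number"},"ax":{"type":"number"},"ay":{"type":"number"},"az":{"type":"number"},"gripper":{"type":"number"}}}},"newtons":{"type":"number"}},"required":["plan"]}

```bash
mkdir -p pics; cat > h.py <<'E'
import numpy as np, cv2
from rig import monitor, optics, job
from scipy.spatial.transform import Rotation as R
def st():
    s=monitor.read_state(); print({k:np.round(s[k],4).tolist() for k in ("time_s","q","eef_pos","tcp_rot","contact_force","width","gripper_force")}); return s
def cloud(name,d,s=None):
    c=optics.calibration(name);K=c["K"]
    v,u=np.mgrid[:480,:640]
    P=np.stack([(u-K[0][2])/K[0][0]*d,(v-K[1][2])/K[1][1]*d,d],-1)
    if name=="wrist":
        M=np.array(c["mount"]);P=P@M[:3,:3].T+M[:3,3]
        return P@R.from_rotvec(s["tcp_rot"]).as_matrix().T+np.array(s["eef_pos"])
    E=np.linalg.inv(np.array(c["extrinsics"]));return P@E[:3,:3].T+E[:3,3]
def shot(name):
    s=monitor.read_state();b,d=optics.read_camera(name)
    return b,d,cloud(name,d,s)
E
python3 - <<'E'
from h import *
st()
for n in("top","scene"):
    b,d,P=shot(n);cv2.imwrite(f"pics/{n}0.png",b);np.savez(f"{n}0.npz",b=b,d=d,P=P)
    print(n,np.round(optics.calibration(n)["extrinsics"],3).tolist(),np.round(optics.calibration(n)["K"],1).tolist())
E
```

```text
{'time_s': 0.0, 'q': [1.1804, 0.4808, 1.5969, -0.0, 1.0651, -0.0466], 'eef_pos': [0.219, 0.6118, 0.4041], 'tcp_rot': [-0.5372, -3.0951, 0.0019], 'contact_force': [-0.2621, 0.3458, -0.6314], 'width': 0.0851, 'gripper_force': 0.0}
top [[0.006, -1.0, 0.004, -0.054], [-0.976, -0.007, -0.217, 0.594], [0.217, -0.002, -0.976, 1.204], [0.0, 0.0, 0.0, 1.0]] [[553.1, 0.0, 325.9], [0.0, 553.1, 234.9], [0.0, 0.0, 1.0]]
scene [[-0.912, -0.41, -0.0, 0.508], [-0.272, 0.605, -0.748, 0.269], [0.307, -0.682, -0.664, 0.72], [0.0, 0.0, 0.0, 1.0]] [[442.7, 0.0, 316.5], [0.0, 442.7, 238.0], [0.0, 0.0, 1.0]]
```

View pics/top0.png

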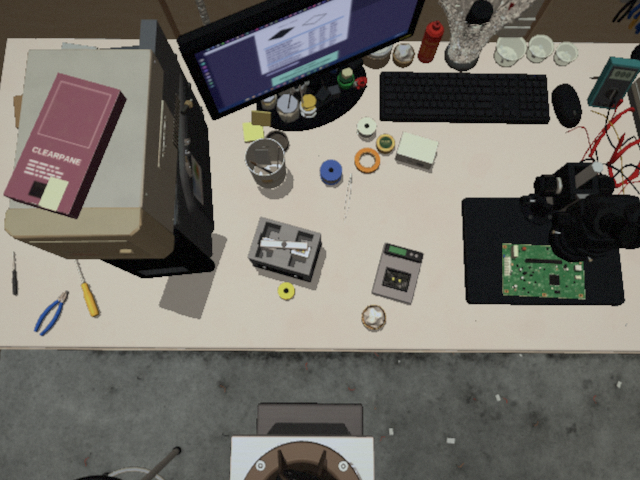

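View pics/scene0.png

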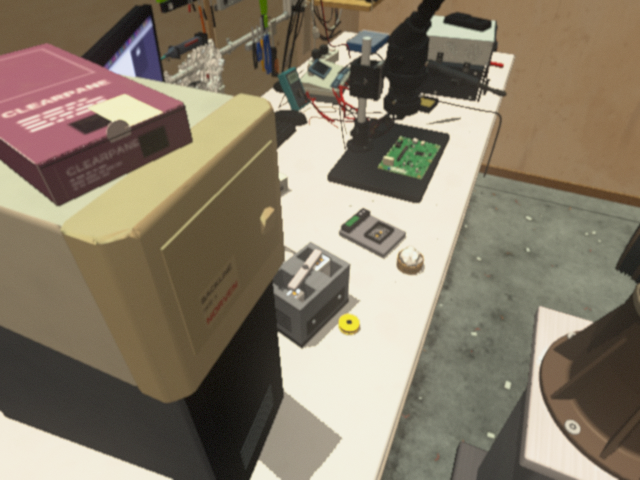

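The top view shows the dock at about (286,248), the keeper bar across it, the tester at (398,273), the wick reel at (286,291) and the tub at (373,318). The tower's near right corner is at about (213,270).

```bash
python3 - <<'E'
from h import *
f=np.load("top0.npz");b,d,P=f["b"],f["d"],f["P"]
def rect(m,n):
    p=(P[m][:,:2]*1000).astype(np.float32);r=cv2.minAreaRect(p);print(n,m.sum(),np.round(r[0],1),np.round(r[1],1),round(r[2],1),"z",np.round(np.percentile(P[m][:,2],[5,50,95]),4));return r
reg=np.zeros((480,640),bool);reg[205:295,235:335]=1
z=P[...,2]
rect(reg&(z>.1)&(z<.1135),"docktop");rect(reg&(z>.1155)&(z<.13),"keeper")
rt=np.zeros((480,640),bool);rt[235:310,365:430]=1
rect(rt&(z>.012)&(z<.05),"tester");rect(rt&(z>.029)&(z<.05),"console")
rect(rt&(z>.012)&(z<.024),"base")
for u,v in[(286,291),(373,318),(213,272),(200,150),(267,160),(331,171),(348,195)]:print((u,v),P[v,u].round(3))
print("table",np.median(z[320:340,400:600]))
# tower front points: max z>.1 left area
m=(z>.05)&(np.arange(640)[None]<230)&(np.arange(480)[:,None]<290)
print("tower minx",P[m][:,0].min(),"miny",np.percentile(P[m][:,1],[0,1]), "zmax",z[m].max())
cr=np.hstack([cv2.resize(b[210:295,240:330],(480,453),interpolation=3)[:450],cv2.resize(b[235:310,365:418],(318,450),interpolation=3)])
cv2.imwrite("pics/crop.png",cr)
E
```

```text
docktop 1583 [561.8  42.6] [142.   98.9] 74.5 z [0.1028 0.1068 0.1107]
keeper 338 [561.3  42.4] [103.3  17. ] 87.3 z [0.117  0.1209 0.1246]
tester 2169 [ 494.9 -212. ] [ 98.5 167. ] 73.1 z [0.0136 0.0185 0.0331]
console 388 [ 494.6 -211.3] [ 89.7 165. ] 73.7 z [0.0293 0.0317 0.0372]
base 1586 [ 496.9 -212.6] [ 98.5 162.2] 73.1 z [0.0133 0.017  0.022 ]
(286, 291) [0.47  0.042 0.014]
(373, 318) [ 0.407 -0.158  0.041]
(213, 272) [ 0.516  0.217 -0.001]
(200, 150) [0.765 0.229 0.152]
(267, 160) [0.778 0.091 0.056]
(331, 171) [ 0.758 -0.062  0.038]
(348, 195) [ 0.71  -0.105 -0.003]
table -0.0007197198576559538
tower minx 0.31799668241460777 miny [-0.04747012  0.13645115] zmax 1.3039777226876679
```

View pics/crop.png

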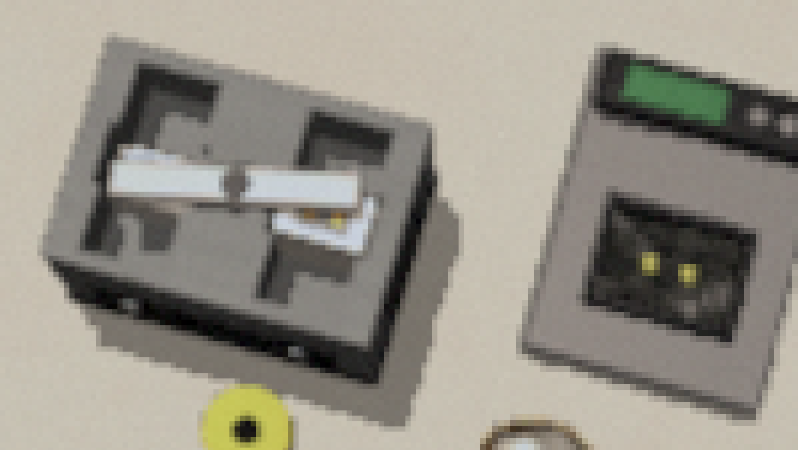

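```bash
python3 - <<'E'
from h import *
f=np.load("top0.npz");b,d,P=f["b"],f["d"],f["P"]
z=P[...,2];U=np.arange(640)[None]+0*z;V=np.arange(480)[:,None]+0*z
m=(z>.1)&(U<215)&(V<290)&(V>20)&(z<.7)
for lo,hi in((-.0,.15),(.15,.25),(.25,.3),(.3,.4),(.4,.5),(.5,.6),(.6,.8)):
    q=m&(P[...,1]>lo)&(P[...,1]<hi)
    if q.sum()>20:print(lo,hi,q.sum(),"x1%",np.percentile(P[q][:,0],[0,1,5]).round(3),"zmax",z[q].max().round(3),"zat front",np.median(z[q&(P[...,0]<np.percentile(P[q][:,0],5))]).round(3))
f2=np.load("scene0.npz");P2=f2["P"];m=(P2[...,2]>.1)&(P2[...,2]<.7)&(P2[...,1]>.15)&(P2[...,0]>.2)&(P2[...,0]<.7)
print("scene",np.percentile(P2[m][:,0],[0,1,5]).round(3),np.percentile(P2[m][:,1],[0,1,5]).round(3))
# wells
a=np.deg2rad(-15.5);c=np.array([.5618,.0426])
q=P[...,:2]-c;lx=q[...,0]*np.cos(a)+q[...,1]*np.sin(a);ly=-q[...,0]*np.sin(a)+q[...,1]*np.cos(a)
for s in(1,-1):
    w=(abs(lx)<.011)&(abs(ly-s*.0375)<.017)&(z<.113)&(z>0.0); print("well",s,np.histogram(z[w],np.arange(0,.12,.01))[0])
t=(U>365)&(U<430)&(V>235)&(V<304)&(z>.01)&(z<.05)&~((U<390)&(V>298))
p=(P[t][:,:2]*1000).astype(np.float32);r=cv2.minAreaRect(p);print("tester",r)
E
```

```text
0.15 0.25 17354 x1% [0.487 0.49  0.505] zmax 0.521 zat front 0.456
0.25 0.3 8335 x1% [0.481 0.487 0.488] zmax 0.552 zat front 0.446
0.3 0.4 14156 x1% [0.484 0.485 0.486] zmax 0.557 zat front 0.442
0.4 0.5 2124 x1% [0.486 0.486 0.489] zmax 0.551 zat front 0.453
scene [0.316 0.316 0.485] [0.219 0.234 0.258]
well 1 [ 0  0  0  0  0  0  0 15 11  0  0]
well -1 [ 0  0  0  0  0  0  0  0  0  0 79]
tester ((516.1409301757812, -218.75917053222656), (95.97837829589844, 124.52006530761719), 74.73556518554688)
```

The taller pack is in the right (-y) well, its top at rim height; the keeper is at about +0.22 rad. I'll plan the approach.

```bash
cat >> h.py <<'E'
C=np.array([.5618,.0426]);YAW=np.deg2rad(-15.5)
def dock(x,y):  # mm in dock frame -> world
    c,s=np.cos(YAW),np.sin(YAW);return C+np.array([c*x-s*y,s*x+c*y])/1000
def rows(target,yaw,n,pose=None):
    """equal world steps to target (TCP) with tool y at yaw; prints tool-frame rows"""
    if pose is None:
        s=monitor.read_state();pose=(np.array(s["eef_pos"]),R.from_rotvec(s["tcp_rot"]))
    p,r=pose;cy,sy=np.cos(yaw),np.sin(yaw)
    rt=R.from_matrix(np.array([[-sy*-1*-1*-1,0,0]]*3)*0+np.array([[sy,cy,0],[-cy,sy,0],[0,0,-1.]]))
    w=(r.inv()*rt).as_rotvec()/n;step=(np.array(target)-p)/n
    for i in range(n):
        print(np.round(r.inv().apply(step)*100,2).tolist(),np.round(w,3).tolist());p=p+step;r=r*R.from_rotvec(w)
    return p,r
E
sed -i 's/np.array(\[\[-sy\*-1\*-1\*-1,0,0\]\]\*3)\*0+//' h.py
python3 - <<'E'
from h import *
s=monitor.read_state();M=R.from_rotvec(s["tcp_rot"]).as_matrix();print(M.round(3).tolist())
a0=np.arctan2(M[1,1],M[0,1])
po=rows([.37,.24,.37],a0-1.0,10);print()
rows([*dock(-24,-48),.32],YAW,8,po)
E
```

```text
[[-0.941, 0.337, -0.0], [0.337, 0.941, -0.001], [0.0, -0.001, -1.0]]Traceback (most recent call last):
  File "<stdin>", line 4, in <module>
  File "h.py", line 25, in rows
    rt=R.from_matrix(np.array([[sy,cy,0],[-cy,sy,0],[0,0,-1.]]))
  File "scipy/spatial/transform/_rotation.pyx", line 1143, in scipy.spatial.transform._rotation.Rotation.from_matrix
ValueError: Non-positive determinant (left-handed or null coordinate frame) in rotation matrix 0: [[ 0.22504447  0.97434849  0.        ]
 [-0.97434849  0.22504447  0.        ]
 [ 0.          0.         -1.        ]].
```

```bash
sed -i 's/\[\[sy,cy,0\],\[-cy,sy,0\]/[[-sy,cy,0],[cy,sy,0]/' h.py
python3 - <<'E'
from h import *
s=monitor.read_state();M=R.from_rotvec(s["tcp_rot"]).as_matrix()
a0=np.arctan2(M[1,1],M[0,1])
po=rows([.37,.24,.37],a0-1.0,10);print()
rows([*dock(-24,-48),.32],YAW,8,po)
E
```

```text
[-2.67, -2.99, 0.34] [-0.0, 0.0, 0.1]
[-2.96, -2.71, 0.34] [-0.0, 0.0, 0.1]
[-3.22, -2.4, 0.34] [-0.0, 0.0, 0.1]
[-3.44, -2.07, 0.34] [-0.0, 0.0, 0.1]
[-3.63, -1.71, 0.34] [-0.0, 0.0, 0.1]
[-3.78, -1.34, 0.34] [-0.0, 0.0, 0.1]
[-3.9, -0.96, 0.34] [-0.0, 0.0, 0.1]
[-3.97, -0.56, 0.34] [-0.0, 0.0, 0.1]
[-4.01, -0.17, 0.34] [-0.0, 0.0, 0.1]
[-4.01, 0.24, 0.34] [-0.0, 0.0, 0.1]

[-3.33, 1.23, 0.63] [0.0, -0.0, 0.062]
[-3.24, 1.44, 0.63] [0.0, -0.0, 0.062]
[-3.15, 1.63, 0.63] [0.0, -0.0, 0.062]
[-3.04, 1.83, 0.63] [0.0, -0.0, 0.062]
[-2.92, 2.01, 0.63] [0.0, -0.0, 0.062]
[-2.79, 2.19, 0.63] [0.0, -0.0, 0.062]
[-2.65, 2.36, 0.63] [0.0, -0.0, 0.062]
[-2.5, 2.52, 0.63] [0.0, -0.0, 0.062]
```

jog_arm:
  plan:
    - {"dx":-2.7,"dy":-3.0,"dz":0.34,"az":0.1,"gripper":0}
    - {"dx":-3.0,"dy":-2.7,"dz":0.34,"az":0.1}
    - {"dx":-3.2,"dy":-2.4,"dz":0.34,"az":0.1}
    - {"dx":-3.4,"dy":-2.1,"dz":0.34,"az":0.1}
    - {"dx":-3.6,"dy":-1.7,"dz":0.34,"az":0.1}
    - {"dx":-3.8,"dy":-1.3,"dz":0.34,"az":0.1}
    - {"dx":-3.9,"dy":-1.0,"dz":0.34,"az":0.1}
    - {"dx":-4.0,"dy":-0.6,"dz":0.34,"az":0.1}
    - {"dx":-4.0,"dy":-0.2,"dz":0.34,"az":0.1}
    - {"dx":-4.0,"dy":0.2,"dz":0.34,"az":0.1}

```text
invalid input at $.plan[0]: expected keys dx, dy, dz, ax, ay, az, gripper
```

jog_arm:
  plan:
    - {"dx":-3.3,"dy":1.2,"dz":0.63,"az":0.062}
    - {"dx":-3.2,"dy":1.4,"dz":0.63,"az":0.062}
    - {"dx":-3.2,"dy":1.6,"dz":0.63,"az":0.062}
    - {"dx":-3.0,"dy":1.8,"dz":0.63,"az":0.062}
    - {"dx":-2.9,"dy":2.0,"dz":0.63,"az":0.062}
    - {"dx":-2.8,"dy":2.2,"dz":0.63,"az":0.062}
    - {"dx":-2.7,"dy":2.4,"dz":0.63,"az":0.062}
    - {"dx":-2.5,"dy":2.5,"dz":0.63,"az":0.062}
    - {}

```text
invalid input at $.plan[0]: expected keys dx, dy, dz, ax, ay, az, gripper
```

```bash
python3 - <<'E'
from h import *
st();po=rows([*dock(-24,-48),.287],YAW,2);print()
for x,y,n in((13,-43,4),(25,-22,4),(27,-20,1)):po=rows([*dock(x,y),.287],YAW,n,po);print()
E
```

```text
{'time_s': 0.1, 'q': [1.1804, 0.4808, 1.5968, 0.0, 1.0651, -0.0466], 'eef_pos': [0.219, 0.6118, 0.4041], 'tcp_rot': [-0.5374, -3.095, 0.0017], 'contact_force': [-0.7011, -0.3469, -1.2383], 'width': 0.0856, 'gripper_force': 0.0}
[-24.71, -23.49, 5.88] [-0.0, 0.0, 0.749]
[-34.1, -0.39, 5.86] [-0.0, 0.0, 0.749]

[0.12, 0.92, 0.0] [0.0, -0.0, -0.0]
[0.12, 0.92, 0.0] [0.0, -0.0, -0.0]
[0.12, 0.92, 0.0] [0.0, -0.0, -0.0]
[0.12, 0.92, 0.0] [0.0, -0.0, -0.0]

[0.53, 0.3, 0.0] [-0.0, -0.0, -0.0]
[0.53, 0.3, 0.0] [-0.0, -0.0, -0.0]
[0.53, 0.3, 0.0] [-0.0, -0.0, -0.0]
[0.53, 0.3, 0.0] [-0.0, -0.0, -0.0]

[0.2, 0.2, -0.0] [-0.0, 0.0, -0.0]
```

All keys are required in each row.

jog_arm:
  plan:
    - {"dx":-2.7,"dy":-3.0,"dz":0.34,"ax":0,"ay":0,"az":0.1,"gripper":0}
    - {"dx":-3.0,"dy":-2.7,"dz":0.34,"ax":0,"ay":0,"az":0.1,"gripper":0}
    - {"dx":-3.2,"dy":-2.4,"dz":0.34,"ax":0,"ay":0,"az":0.1,"gripper":0}
    - {"dx":-3.4,"dy":-2.1,"dz":0.34,"ax":0,"ay":0,"az":0.1,"gripper":0}
    - {"dx":-3.6,"dy":-1.7,"dz":0.34,"ax":0,"ay":0,"az":0.1,"gripper":0}
    - {"dx":-3.8,"dy":-1.3,"dz":0.34,"ax":0,"ay":0,"az":0.1,"gripper":0}
    - {"dx":-3.9,"dy":-1.0,"dz":0.34,"ax":0,"ay":0,"az":0.1,"gripper":0}
    - {"dx":-4.0,"dy":-0.6,"dz":0.34,"ax":0,"ay":0,"az":0.1,"gripper":0}
    - {"dx":-4.0,"dy":-0.2,"dz":0.34,"ax":0,"ay":0,"az":0.1,"gripper":0}
    - {"dx":-4.0,"dy":0.2,"dz":0.34,"ax":0,"ay":0,"az":0.1,"gripper":0}

```text
time_s: 1.35
eef_pos: [0.3694, 0.2384, 0.3705]
tcp_rot: [-1.959, -2.456, 0.0]
contact_force: [1.3, 0.0, -0.1]
width: -0.0
gripper_force: 0.0
```

```bash
python3 - <<'E'
from h import *
st();rows([*dock(-24,-48),.32],YAW,8)
E
```

```text
{'time_s': 1.35, 'q': [0.5041, 0.2334, 2.0956, -0.0, 0.8127, 0.2803], 'eef_pos': [0.3694, 0.2384, 0.3705], 'tcp_rot': [-1.9594, -2.4556, 0.0002], 'contact_force': [1.313, 0.0208, -0.1152], 'width': -0.0, 'gripper_force': 0.0}
[-3.31, 1.25, 0.63] [-0.0, 0.0, 0.062]
[-3.22, 1.45, 0.63] [-0.0, 0.0, 0.062]
[-3.13, 1.65, 0.63] [-0.0, 0.0, 0.062]
[-3.02, 1.84, 0.63] [-0.0, 0.0, 0.062]
[-2.9, 2.02, 0.63] [-0.0, 0.0, 0.062]
[-2.77, 2.2, 0.63] [-0.0, 0.0, 0.062]
[-2.63, 2.37, 0.63] [-0.0, 0.0, 0.062]
[-2.48, 2.52, 0.63] [-0.0, 0.0, 0.062]
```

Tracking is good.

jog_arm:
  plan:
    - {"dx":-3.3,"dy":1.25,"dz":0.63,"ax":0,"ay":0,"az":0.062,"gripper":0}
    - {"dx":-3.2,"dy":1.45,"dz":0.63,"ax":0,"ay":0,"az":0.062,"gripper":0}
    - {"dx":-3.1,"dy":1.65,"dz":0.63,"ax":0,"ay":0,"az":0.062,"gripper":0}
    - {"dx":-3.0,"dy":1.85,"dz":0.63,"ax":0,"ay":0,"az":0.062,"gripper":0}
    - {"dx":-2.9,"dy":2.0,"dz":0.63,"ax":0,"ay":0,"az":0.062,"gripper":0}
    - {"dx":-2.8,"dy":2.2,"dz":0.63,"ax":0,"ay":0,"az":0.062,"gripper":0}
    - {"dx":-2.6,"dy":2.4,"dz":0.63,"ax":0,"ay":0,"az":0.062,"gripper":0}
    - {"dx":-2.5,"dy":2.5,"dz":0.63,"ax":0,"ay":0,"az":0.062,"gripper":0}
    - {"dx":0,"dy":0,"dz":0,"ax":0,"ay":0,"az":0,"gripper":0}

```text
time_s: 2.48
eef_pos: [0.5268, 0.0031, 0.3197]
tcp_rot: [2.502, 1.9, -0.0]
contact_force: [-0.8, 0.5, -0.2]
width: 0.0001
gripper_force: 0.0
```

```bash
python3 - <<'E'
from h import *
st();po=rows([*dock(-24,-48),.287],YAW,2);print()
for x,y,n in((13,-43,4),(25,-22,4),(27,-20,1)):po=rows([*dock(x,y),.287],YAW,n,po);print()
b,d,P=shot("wrist");cv2.imwrite("pics/w1.png",b)
E
```

```text
{'time_s': 2.475, 'q': [-0.0515, 0.4194, 1.962, -0.0003, 0.7604, 0.2206], 'eef_pos': [0.5268, 0.0031, 0.3197], 'tcp_rot': [2.5021, 1.8998, -0.0004], 'contact_force': [-0.8042, 0.5179, -0.2123], 'width': 0.0001, 'gripper_force': 0.0}
[-0.03, -0.04, 1.63] [-0.0, 0.0, -0.001]
[-0.03, -0.04, 1.63] [-0.0, 0.0, -0.001]

[0.12, 0.92, 0.0] [0.0, -0.0, 0.0]
[0.12, 0.92, 0.0] [0.0, -0.0, 0.0]
[0.12, 0.92, 0.0] [0.0, -0.0, 0.0]
[0.12, 0.92, 0.0] [0.0, -0.0, 0.0]

[0.53, 0.3, 0.0] [0.0, -0.0, 0.0]
[0.53, 0.3, 0.0] [0.0, -0.0, 0.0]
[0.53, 0.3, 0.0] [0.0, -0.0, 0.0]
[0.53, 0.3, 0.0] [0.0, -0.0, 0.0]

[0.2, 0.2, -0.0] [-0.0, 0.0, 0.0]
```

View pics/w1.png

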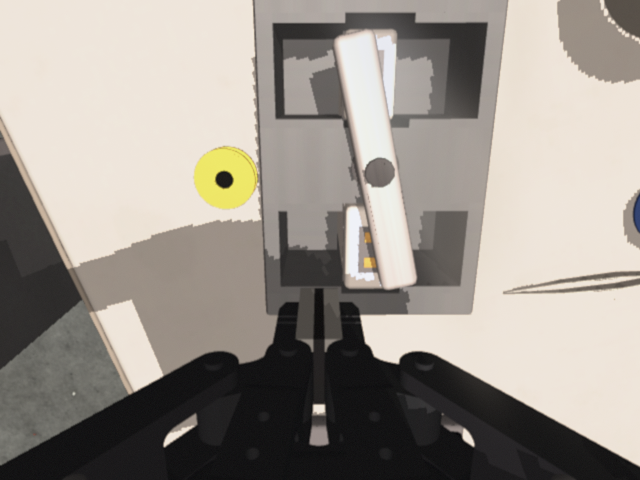

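The wrist view shows the closed fingers at (320,300), left of the bar's near end (397,280), with the tall pack under it at (370,250). I'll go down and push.

jog_arm:
  plan:
    - {"dx":0,"dy":0,"dz":1.6,"ax":0,"ay":0,"az":0,"gripper":0}
    - {"dx":0,"dy":0,"dz":1.6,"ax":0,"ay":0,"az":0,"gripper":0}
    - {"dx":0.12,"dy":0.9,"dz":0,"ax":0,"ay":0,"az":0,"gripper":0}
    - {"dx":0.12,"dy":0.9,"dz":0,"ax":0,"ay":0,"az":0,"gripper":0}
    - {"dx":0.12,"dy":0.9,"dz":0,"ax":0,"ay":0,"az":0,"gripper":0}
    - {"dx":0.12,"dy":0.9,"dz":0,"ax":0,"ay":0,"az":0,"gripper":0}

```text
time_s: 3.28
eef_pos: [0.5627, -0.0002, 0.2886]
tcp_rot: [2.499, 1.903, 0.0]
contact_force: [-1.7, 1.9, 1.2]
width: 0.0001
gripper_force: 1.4
```

jog_arm:
  plan:
    - {"dx":0.5,"dy":0.3,"dz":0,"ax":0,"ay":0,"az":0,"gripper":0}
    - {"dx":0.5,"dy":0.3,"dz":0,"ax":0,"ay":0,"az":0,"gripper":0}
    - {"dx":0.5,"dy":0.3,"dz":0,"ax":0,"ay":0,"az":0,"gripper":0}
    - {"dx":0.5,"dy":0.3,"dz":0,"ax":0,"ay":0,"az":0,"gripper":0}
    - {"dx":0.2,"dy":0.2,"dz":0,"ax":0,"ay":0,"az":0,"gripper":0}
    - {"dx":0,"dy":0,"dz":0,"ax":0,"ay":0,"az":0,"gripper":0}

```text
time_s: 4.03
eef_pos: [0.5814, 0.0176, 0.2882]
tcp_rot: [-2.499, -1.904, -0.0]
contact_force: [0.2, -0.7, -0.1]
width: 0.0
gripper_force: 0.0
```

```bash
python3 - <<'E'
from h import *
st();b,d,P=shot("top")
z=P[...,2];reg=np.zeros((480,640),bool);reg[205:295,235:335]=1
q=P[...,:2]-C;c,s=np.cos(YAW),np.sin(YAW);lx=q[...,0]*c+q[...,1]*s;ly=-q[...,0]*s+q[...,1]*c
m=reg&(z>.1155)&(z<.126)&(abs(lx)<.06)&(abs(ly)<.075);print(np.median(lx[m]),np.median(ly[m]),m.sum())
cv2.imwrite("pics/t1.png",cv2.resize(b[200:300,230:340],(550,500),interpolation=3))
E
```

```text
{'time_s': 4.025, 'q': [-0.0219, 0.5273, 1.8613, 0.0002, 0.7528, 0.2467], 'eef_pos': [0.5814, 0.0176, 0.2882], 'tcp_rot': [-2.499, -1.9037, -0.0003], 'contact_force': [0.2204, -0.6809, -0.0649], 'width': 0.0, 'gripper_force': 0.0}
nan nan 0
  return _methods._mean(a, axis=axis, dtype=dtype,
  ret = ret.dtype.type(ret / rcount)
```

View pics/t1.png

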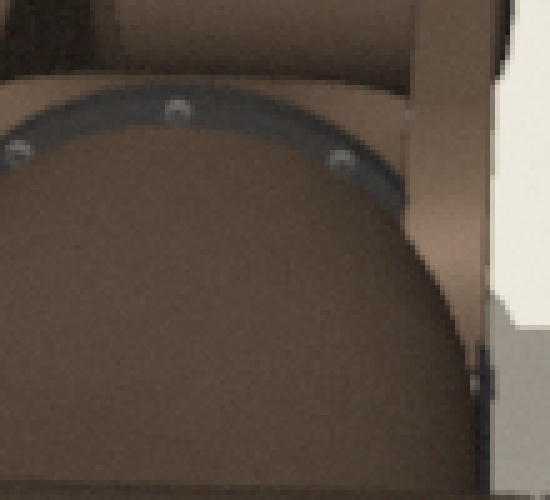

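The arm hides the dock from above. I'll back away, rise and look with the wrist camera.

jog_arm:
  plan:
    - {"dx":-1.0,"dy":-0.5,"dz":0,"ax":0,"ay":0,"az":0,"gripper":0}
    - {"dx":-1.5,"dy":-1.0,"dz":-2.5,"ax":0,"ay":0,"az":0,"gripper":4}
    - {"dx":-1.5,"dy":-1.0,"dz":-3.0,"ax":0,"ay":0,"az":0,"gripper":4}
    - {"dx":0,"dy":0,"dz":-3.0,"ax":0,"ay":0,"az":0,"gripper":4}
    - {"dx":0,"dy":0,"dz":0,"ax":0,"ay":0,"az":0,"gripper":4}
    - {"dx":0,"dy":0,"dz":0,"ax":0,"ay":0,"az":0,"gripper":4}

```text
time_s: 4.82
eef_pos: [0.546, -0.0148, 0.3729]
tcp_rot: [-2.499, -1.903, 0.0]
contact_force: [0.1, 0.4, -1.1]
width: 0.0401
gripper_force: 0.0
```

```bash
python3 - <<'E'
from h import *
st();b,d,P=shot("wrist");np.savez("w2.npz",b=b,d=d,P=P);cv2.imwrite("pics/w2.png",b)
z=P[...,2];q=P[...,:2]-C;c,s=np.cos(YAW),np.sin(YAW);lx=q[...,0]*c+q[...,1]*s;ly=-q[...,0]*s+q[...,1]*c
V=np.arange(480)[:,None]+0*z
m=(z>.116)&(z<.128)&(abs(lx)<.06)&(abs(ly)<.06)&(V<290)
print("keeper",m.sum(),cv2.minAreaRect((np.stack([lx[m],ly[m]],-1)*1000).astype(np.float32)))
m=(z>.100)&(z<.1145)&(abs(lx)<.07)&(abs(ly)<.09)&(V<290)
print("rim",m.sum(),cv2.minAreaRect((np.stack([lx[m],ly[m]],-1)*1000).astype(np.float32)))
E
```

```text
{'time_s': 4.825, 'q': [-0.0827, 0.3728, 1.8696, -0.0, 0.8996, 0.1866], 'eef_pos': [0.546, -0.0148, 0.3729], 'tcp_rot': [-2.4994, -1.903, 0.0004], 'contact_force': [0.1185, 0.3709, -1.101], 'width': 0.0401, 'gripper_force': 0.0}
keeper 6538 ((-0.2767829895019531, -0.2813749313354492), (104.2361831665039, 16.213857650756836), 0.4089246690273285)
rim 21432 ((-0.3445854187011719, -4.7051849365234375), (98.06991577148438, 132.40420532226562), 0.028473852202296257)
```

View pics/w2.png

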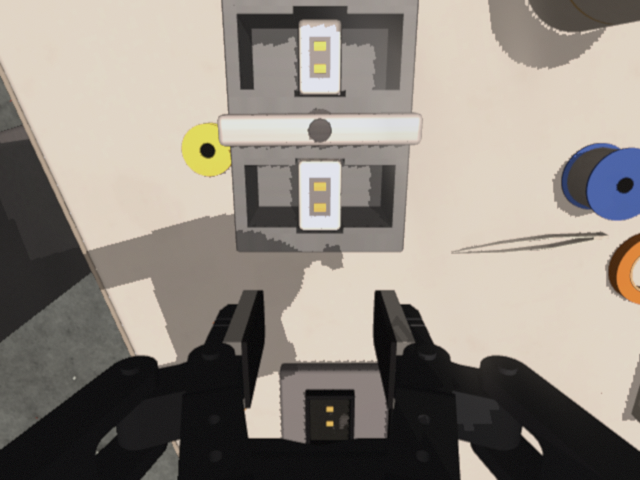

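The keeper lies along the dock's x (row 129, 220–421) and both packs are free. The tall pack's top is at (320,195). Next I'll measure its top and the tester seat.

```bash
python3 - <<'E'
from h import *
f=np.load("w2.npz");b,P=f["b"],f["P"];z=P[...,2];q=P[...,:2]-C;c,s=np.cos(YAW),np.sin(YAW);lx=q[...,0]*c+q[...,1]*s;ly=-q[...,0]*s+q[...,1]*c
for v0,v1,zz,n in((155,236,.108,"tall"),(15,100,.080,"short")):
    m=np.zeros((480,640),bool);m[v0:v1,290:350]=1
    m&=(b.max(-1)>150)&(abs(z-zz)<.006);print(n,m.sum(),np.median(z[m]).round(4),cv2.minAreaRect((np.stack([lx[m],ly[m]],-1)*1000).astype(np.float32)))
print("goal",dock(-.3,-37.8));rows([*dock(-.3,-37.8),.30],YAW,3)
E
```

```text
tall 2833 0.1071 ((-0.08657169342041016, -36.03650665283203), (42.57114028930664, 23.50306510925293), 89.1718978881836)
short 2935 0.0793 ((-0.3347911834716797, 37.19049835205078), (38.70614242553711, 23.594501495361328), 89.9488296508789)
goal [0.5514093  0.00625494]
[0.72, -0.01, 2.42] [-0.0, 0.0, 0.0]
[0.72, -0.01, 2.42] [-0.0, 0.0, 0.0]
[0.72, -0.01, 2.42] [-0.0, 0.0, 0.0]
```

jog_arm:
  plan:
    - {"dx":0.73,"dy":0,"dz":2.0,"ax":0,"ay":0,"az":0,"gripper":4}
    - {"dx":0.73,"dy":0,"dz":2.0,"ax":0,"ay":0,"az":0,"gripper":4}
    - {"dx":0.73,"dy":0,"dz":2.0,"ax":0,"ay":0,"az":0,"gripper":4}
    - {"dx":0,"dy":0,"dz":1.3,"ax":0,"ay":0,"az":0,"gripper":4}
    - {"dx":0,"dy":0,"dz":0,"ax":0,"ay":0,"az":0,"gripper":4}

```text
time_s: 5.5
eef_pos: [0.5518, 0.0064, 0.299]
tcp_rot: [-2.498, -1.903, 0.003]
contact_force: [0.5, 0.3, 0.7]
width: 0.0403
gripper_force: 0.0
```

jog_arm:
  plan:
    - {"dx":0,"dy":0,"dz":1.0,"ax":0,"ay":0,"az":0,"gripper":4}
    - {"dx":0,"dy":0,"dz":1.0,"ax":0,"ay":0,"az":0,"gripper":4}
    - {"dx":0,"dy":0,"dz":1.0,"ax":0,"ay":0,"az":0,"gripper":4}
    - {"dx":0,"dy":0,"dz":1.0,"ax":0,"ay":0,"az":0,"gripper":4}
    - {"dx":0,"dy":0,"dz":1.0,"ax":0,"ay":0,"az":0,"gripper":4}
    - {"dx":0,"dy":0,"dz":1.0,"ax":0,"ay":0,"az":0,"gripper":4}
    - {"dx":0,"dy":0,"dz":0,"ax":0,"ay":0,"az":0,"gripper":4}

```text
time_s: 6.38
eef_pos: [0.5521, 0.0066, 0.2394]
tcp_rot: [-2.498, -1.903, 0.002]
contact_force: [0.6, -0.5, 1.4]
width: 0.0398
gripper_force: 0.0
```

```bash
python3 - <<'E'
from h import *
st();rows([*dock(-.2,-37.3),.243],YAW,1)
E
```

```text
{'time_s': 6.375, 'q': [-0.043, 0.5699, 1.9582, -0.0, 0.615, 0.2259], 'eef_pos': [0.5521, 0.0066, 0.2394], 'tcp_rot': [-2.4985, -1.903, 0.0018], 'contact_force': [0.5705, -0.5297, 1.4217], 'width': 0.0398, 'gripper_force': 0.0}
[0.0, -0.04, -0.36] [-0.001, 0.0, 0.002]
```

jog_arm:
  plan:
    - {"dx":0,"dy":-0.04,"dz":-0.3,"ax":0,"ay":0,"az":0,"gripper":3}
    - {"dx":0,"dy":0,"dz":0,"ax":0,"ay":0,"az":0,"gripper":2}
    - {"dx":0,"dy":0,"dz":0,"ax":0,"ay":0,"az":0,"gripper":1.5}
    - {"dx":0,"dy":0,"dz":0,"ax":0,"ay":0,"az":0,"gripper":1.5}
    - {"dx":0,"dy":0,"dz":0,"ax":0,"ay":0,"az":0,"gripper":1.5}
    - {"dx":0,"dy":0,"dz":-0.5,"ax":0,"ay":0,"az":0,"gripper":1.5}
    - {"dx":0,"dy":0,"dz":-0.5,"ax":0,"ay":0,"az":0,"gripper":1.5}
    - {"dx":0,"dy":0,"dz":0,"ax":0,"ay":0,"az":0,"gripper":1.5}
  newtons: 40

```text
time_s: 7.38
eef_pos: [0.5521, 0.0067, 0.2538]
tcp_rot: [2.499, 1.903, 0.001]
contact_force: [0.5, 0.1, -2.2]
width: 0.0237
gripper_force: 39.4
```

Gripped with low side force. Lifting straight up.

jog_arm:
  plan:
    - {"dx":0,"dy":0,"dz":-1.5,"ax":0,"ay":0,"az":0,"gripper":1.5}
    - {"dx":0,"dy":0,"dz":-1.5,"ax":0,"ay":0,"az":0,"gripper":1.5}
    - {"dx":0,"dy":0,"dz":-1.5,"ax":0,"ay":0,"az":0,"gripper":1.5}
    - {"dx":0,"dy":0,"dz":-1.5,"ax":0,"ay":0,"az":0,"gripper":1.5}
    - {"dx":0,"dy":0,"dz":-1.5,"ax":0,"ay":0,"az":0,"gripper":1.5}
    - {"dx":0,"dy":0,"dz":-1.5,"ax":0,"ay":0,"az":0,"gripper":1.5}
    - {"dx":0,"dy":0,"dz":-1.5,"ax":0,"ay":0,"az":0,"gripper":1.5}
    - {"dx":0,"dy":0,"dz":-1.5,"ax":0,"ay":0,"az":0,"gripper":1.5}
    - {"dx":0,"dy":0,"dz":-1.5,"ax":0,"ay":0,"az":0,"gripper":1.5}
    - {"dx":0,"dy":0,"dz":0,"ax":0,"ay":0,"az":0,"gripper":1.5}

```text
time_s: 8.62
eef_pos: [0.5523, 0.0066, 0.3896]
tcp_rot: [2.498, 1.903, 0.002]
contact_force: [0.5, -0.1, -1.7]
width: 0.0232
gripper_force: 39.6
```

```bash
python3 - <<'E'
from h import *
st()
b,d,P=shot("wrist");cv2.imwrite("pics/w3.png",b);np.savez("w3.npz",b=b,P=P,d=d)
rows([.502,-.13,.39],np.deg2rad(-15.3),7)
E
```

```text
{'time_s': 8.625, 'q': [-0.0429, 0.3607, 1.8397, -0.0, 0.9392, 0.2261], 'eef_pos': [0.5523, 0.0066, 0.3896], 'tcp_rot': [2.4982, 1.9027, 0.0025], 'contact_force': [0.5293, -0.0817, -1.675], 'width': 0.0232, 'gripper_force': 39.6144}
[-2.07, -0.17, -0.02] [0.0, -0.0, -0.0]
[-2.07, -0.17, -0.02] [0.0, -0.0, -0.0]
[-2.07, -0.17, -0.02] [0.0, -0.0, -0.0]
[-2.07, -0.17, -0.02] [0.0, -0.0, -0.0]
[-2.07, -0.17, -0.02] [0.0, -0.0, -0.0]
[-2.07, -0.17, -0.02] [0.0, -0.0, -0.0]
[-2.07, -0.17, -0.02] [0.0, -0.0, -0.0]
```

View pics/w3.png

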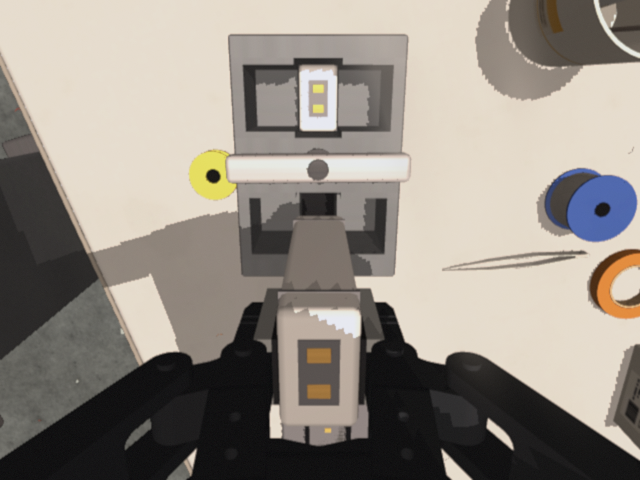

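The pack is in hand at (318,365), the short pack is still in its well, and the keeper is aside. I'll check the seat's position in the first top picture.

```bash
python3 - <<'E'
from h import *
f=np.load("top0.npz");b,P=f["b"],f["P"]
g=b.max(-1);m=np.zeros((480,640),np.uint8);m[262:296,375:418]=1
m=(m>0)&(g<75)
n,l,s,ce=cv2.connectedComponentsWithStats(m.astype(np.uint8));k=1+np.argmax(s[1:,4]);print(s[k],ce[k])
mm=l==k;p=(P[mm][:,:2]*1000).astype(np.float32);print(cv2.minAreaRect(p),np.median(P[mm][:,2]))
rows([.502,-.215,.39],np.deg2rad(-15.3),9)
E
```

```text
[382 267  29  25 423] [396.05673759 279.01654846]
((498.4518737792969, -215.73577880859375), (59.92505645751953, 43.368186950683594), 74.88638305664062) 0.01866056847417008
[-2.52, 0.12, -0.01] [0.0, -0.0, -0.0]
[-2.52, 0.12, -0.01] [0.0, -0.0, -0.0]
[-2.52, 0.12, -0.01] [0.0, -0.0, -0.0]
[-2.52, 0.12, -0.01] [0.0, -0.0, -0.0]
[-2.52, 0.12, -0.01] [0.0, -0.0, -0.0]
[-2.52, 0.12, -0.01] [0.0, -0.0, -0.0]
[-2.52, 0.12, -0.01] [0.0, -0.0, -0.0]
[-2.52, 0.11, -0.01] [0.0, -0.0, -0.0]
[-2.52, 0.11, -0.01] [0.0, -0.0, -0.0]
```

The seat's outer lips measure 60x43 mm as expected, but their centre is about 3.5 mm from the estimate off the base. I'll go past the tester and check with the wrist camera.

```bash
python3 - <<'E'
from h import *
rows([.469,-.325,.39],np.deg2rad(-15.3),10)
E
```

```text
[-3.42, 0.08, -0.01] [0.0, -0.0, -0.0]
[-3.42, 0.08, -0.01] [0.0, -0.0, -0.0]
[-3.42, 0.08, -0.01] [0.0, -0.0, -0.0]
[-3.42, 0.08, -0.01] [0.0, -0.0, -0.0]
[-3.42, 0.08, -0.01] [0.0, -0.0, -0.0]
[-3.42, 0.08, -0.01] [0.0, -0.0, -0.0]
[-3.42, 0.08, -0.01] [0.0, -0.0, -0.0]
[-3.42, 0.08, -0.01] [0.0, -0.0, -0.0]
[-3.42, 0.08, -0.01] [0.0, -0.0, -0.0]
[-3.42, 0.07, -0.01] [0.0, -0.0, -0.0]
```

jog_arm:
  plan:
    - {"dx":-1,"dy":0.05,"dz":0,"ax":0,"ay":0,"az":0,"gripper":1.5}
    - {"dx":-2,"dy":0.05,"dz":0,"ax":0,"ay":0,"az":0,"gripper":1.5}
    - {"dx":-3,"dy":0.1,"dz":0,"ax":0,"ay":0,"az":0,"gripper":1.5}
    - {"dx":-3.5,"dy":0.1,"dz":0,"ax":0,"ay":0,"az":0,"gripper":1.5}
    - {"dx":-3.5,"dy":0.1,"dz":0,"ax":0,"ay":0,"az":0,"gripper":1.5}
    - {"dx":-3.5,"dy":0.1,"dz":0,"ax":0,"ay":0,"az":0,"gripper":1.5}
    - {"dx":-3.5,"dy":0.1,"dz":0,"ax":0,"ay":0,"az":0,"gripper":1.5}
    - {"dx":-3.5,"dy":0.1,"dz":0,"ax":0,"ay":0,"az":0,"gripper":1.5}
    - {"dx":-3.5,"dy":0.1,"dz":0,"ax":0,"ay":0,"az":0,"gripper":1.5}
    - {"dx":-3,"dy":0.1,"dz":0,"ax":0,"ay":0,"az":0,"gripper":1.5}

```text
time_s: 9.93
eef_pos: [0.4795, -0.2872, 0.3879]
tcp_rot: [-2.5, -1.902, 0.001]
contact_force: [0.8, 1.0, -1.4]
width: 0.0239
gripper_force: 39.6
```

jog_arm:
  plan:
    - {"dx":-2,"dy":0,"dz":0,"ax":0,"ay":0,"az":0,"gripper":1.5}
    - {"dx":-1,"dy":0,"dz":0,"ax":0,"ay":0,"az":0,"gripper":1.5}
    - {"dx":0,"dy":0,"dz":0,"ax":0,"ay":0,"az":0,"gripper":1.5}

```text
time_s: 10.3
eef_pos: [0.4727, -0.3141, 0.3881]
tcp_rot: [-2.5, -1.902, -0.0]
contact_force: [0.1, 0.1, -1.9]
width: 0.0238
gripper_force: 39.6
```

```bash
python3 - <<'E'
from h import *
st();b,d,P=shot("wrist");np.savez("w4.npz",b=b,P=P,d=d);cv2.imwrite("pics/w4.png",b)
z=P[...,2];T=np.array([.5,-.215]);q=P[...,:2]-T;a=np.deg2rad(-15.3);c,s=np.cos(a),np.sin(a);lx=(q[...,0]*c+q[...,1]*s)*1000;ly=(-q[...,0]*s+q[...,1]*c)*1000
m=(abs(lx)<30)&(abs(ly)<40)&(z>.01)&(z<.04)&(b.max(-1)<75)
print("seat",m.sum(),cv2.minAreaRect(np.stack([lx[m],ly[m]],-1).astype(np.float32)))
m=(abs(lx)<30)&(abs(ly)<40)&(z>.0235)&(z<.035)
print("lips",m.sum(),cv2.minAreaRect(np.stack([lx[m],ly[m]],-1).astype(np.float32)),np.median(z[m]))
m=(lx>-60)&(lx<90)&(abs(ly)<55)&(z>.012)&(z<.04)
print("base",m.sum(),cv2.minAreaRect(np.stack([lx[m],ly[m]],-1).astype(np.float32)))
E
```

```text
{'time_s': 10.3, 'q': [-0.64, 0.3836, 1.8064, 0.0001, 0.9519, -0.3703], 'eef_pos': [0.4727, -0.3141, 0.3881], 'tcp_rot': [-2.4997, -1.9023, -0.0], 'contact_force': [0.0767, 0.14, -1.8659], 'width': 0.0238, 'gripper_force': 39.613}
seat 1311 ((-0.25310516357421875, 0.2725486755371094), (58.37183380126953, 43.22821807861328), 89.87385559082031)
lips 1633 ((-0.013124465942382812, 0.20482635498046875), (44.0608024597168, 59.595619201660156), 0.05679351091384888) 0.027145523608166522
base 20764 ((17.405555725097656, -4.189785003662109), (86.8875732421875, 125.03695678710938), 89.93614196777344)
```

View pics/w4.png

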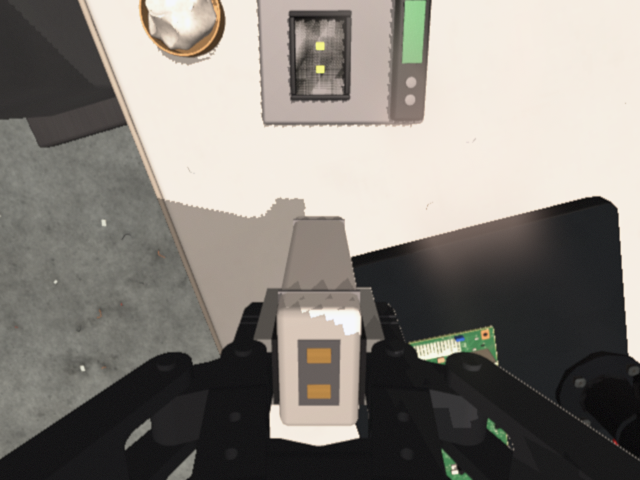

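The seat appears at (320,57) and its lips fit 44x60 mm at (0.500, -0.215), yaw -15.3°. The pack is held straight at (318,365).

```bash
python3 - <<'E'
from h import *
rows([.500,-.2149,.388],np.deg2rad(-15.3),5)
E
```

```text
[2.05, -0.0, 0.0] [-0.0, -0.0, -0.0]
[2.05, -0.0, 0.0] [-0.0, -0.0, -0.0]
[2.05, 0.0, 0.0] [-0.0, -0.0, -0.0]
[2.05, 0.0, 0.0] [-0.0, -0.0, -0.0]
[2.05, 0.0, 0.0] [-0.0, -0.0, -0.0]
```

jog_arm:
  plan:
    - {"dx":1.25,"dy":0,"dz":0,"ax":0,"ay":0,"az":0,"gripper":1.5}
    - {"dx":2.5,"dy":0,"dz":0,"ax":0,"ay":0,"az":0,"gripper":1.5}
    - {"dx":3,"dy":0,"dz":0,"ax":0,"ay":0,"az":0,"gripper":1.5}
    - {"dx":2.5,"dy":0,"dz":0,"ax":0,"ay":0,"az":0,"gripper":1.5}
    - {"dx":1,"dy":0,"dz":1,"ax":0,"ay":0,"az":0,"gripper":1.5}
    - {"dx":0,"dy":0,"dz":2,"ax":0,"ay":0,"az":0,"gripper":1.5}
    - {"dx":0,"dy":0,"dz":2.5,"ax":0,"ay":0,"az":0,"gripper":1.5}
    - {"dx":0,"dy":0,"dz":2.5,"ax":0,"ay":0,"az":0,"gripper":1.5}
    - {"dx":0,"dy":0,"dz":2,"ax":0,"ay":0,"az":0,"gripper":1.5}
    - {"dx":0,"dy":0,"dz":1,"ax":0,"ay":0,"az":0,"gripper":1.5}

```text
time_s: 11.6
eef_pos: [0.4999, -0.2145, 0.2769]
tcp_rot: [-2.498, -1.903, 0.001]
contact_force: [1.1, 0.2, -1.2]
width: 0.0237
gripper_force: 39.5
```

jog_arm:
  plan:
    - {"dx":0,"dy":0,"dz":0,"ax":0,"ay":0,"az":0,"gripper":1.5}
    - {"dx":0,"dy":0,"dz":0,"ax":0,"ay":0,"az":0,"gripper":1.5}

```text
time_s: 11.85
eef_pos: [0.5004, -0.2151, 0.2789]
tcp_rot: [2.499, 1.903, 0.001]
contact_force: [-0.6, -0.1, -2.1]
width: 0.0235
gripper_force: 39.5
```

```bash
python3 - <<'E'
from h import *
st();rows([.500,-.2149,.2545],np.deg2rad(-15.3),1)
E
```

```text
{'time_s': 11.85, 'q': [-0.4616, 0.5001, 1.9532, -0.0, 0.6875, -0.1927], 'eef_pos': [0.5004, -0.2151, 0.2789], 'tcp_rot': [2.4985, 1.9032, 0.0006], 'contact_force': [-0.5986, -0.0986, -2.0994], 'width': 0.0235, 'gripper_force': 39.4561}
[0.01, -0.05, 2.44] [0.001, 0.0, -0.002]
```

jog_arm:
  plan:
    - {"dx":0,"dy":0,"dz":0.6,"ax":0,"ay":0,"az":0,"gripper":1.5}
    - {"dx":0,"dy":0,"dz":0.6,"ax":0,"ay":0,"az":0,"gripper":1.5}
    - {"dx":0,"dy":0,"dz":0.6,"ax":0,"ay":0,"az":0,"gripper":1.5}
    - {"dx":0,"dy":0,"dz":0.4,"ax":0,"ay":0,"az":0,"gripper":1.5}
    - {"dx":0,"dy":0,"dz":0.1,"ax":0,"ay":0,"az":0,"gripper":1.5}
    - {"dx":0,"dy":0,"dz":0,"ax":0,"ay":0,"az":0,"gripper":1.5}
    - {"dx":0,"dy":0,"dz":0,"ax":0,"ay":0,"az":0,"gripper":1.5}

```text
time_s: 12.72
eef_pos: [0.5003, -0.2151, 0.2554]
tcp_rot: [2.499, 1.903, 0.0]
contact_force: [0.2, 1.2, -1.8]
width: 0.0235
gripper_force: 39.5
```

Still hanging. Lowering in small steps.

jog_arm:
  plan:
    - {"dx":0,"dy":0,"dz":0.1,"ax":0,"ay":0,"az":0,"gripper":1.5}
    - {"dx":0,"dy":0,"dz":0,"ax":0,"ay":0,"az":0,"gripper":1.5}

```text
time_s: 12.98
eef_pos: [0.5002, -0.2151, 0.2543]
tcp_rot: [2.499, 1.903, -0.0]
contact_force: [-0.3, -0.1, -1.4]
width: 0.0236
gripper_force: 39.5
```

jog_arm:
  plan:
    - {"dx":0,"dy":0,"dz":0.06,"ax":0,"ay":0,"az":0,"gripper":1.5}
    - {"dx":0,"dy":0,"dz":0,"ax":0,"ay":0,"az":0,"gripper":1.5}

```text
time_s: 13.22
eef_pos: [0.5002, -0.2151, 0.254]
tcp_rot: [2.499, 1.903, 0.0]
contact_force: [-1.1, 1.4, 5.3]
width: 0.0233
gripper_force: 40.5
```

Contact: the vertical force changed sign to +5 N. Opening gently.

jog_arm:
  plan:
    - {"dx":0,"dy":0,"dz":0,"ax":0,"ay":0,"az":0,"gripper":2.4}
    - {"dx":0,"dy":0,"dz":0,"ax":0,"ay":0,"az":0,"gripper":2.8}
    - {"dx":0,"dy":0,"dz":0,"ax":0,"ay":0,"az":0,"gripper":3.4}
    - {"dx":0,"dy":0,"dz":0,"ax":0,"ay":0,"az":0,"gripper":4.5}
    - {"dx":0,"dy":0,"dz":0,"ax":0,"ay":0,"az":0,"gripper":4.5}
    - {"dx":0,"dy":0,"dz":0,"ax":0,"ay":0,"az":0,"gripper":4.5}
  newtons: 20

```text
time_s: 13.98
eef_pos: [0.5002, -0.2151, 0.2537]
tcp_rot: [-2.499, -1.903, -0.0]
contact_force: [0.0, -0.2, -0.2]
width: 0.0451
gripper_force: 0.0
```

jog_arm:
  plan:
    - {"dx":0,"dy":0,"dz":-1,"ax":0,"ay":0,"az":0,"gripper":4.5}
    - {"dx":0,"dy":0,"dz":-2,"ax":0,"ay":0,"az":0,"gripper":4.5}
    - {"dx":0,"dy":0,"dz":-3,"ax":0,"ay":0,"az":0,"gripper":4.5}
    - {"dx":0,"dy":0,"dz":-3,"ax":0,"ay":0,"az":0,"gripper":4.5}
    - {"dx":0,"dy":0,"dz":-3,"ax":0,"ay":0,"az":0,"gripper":4.5}
    - {"dx":-3,"dy":0,"dz":-1,"ax":0,"ay":0,"az":0,"gripper":4.5}
    - {"dx":-3,"dy":0,"dz":0,"ax":0,"ay":0,"az":0,"gripper":4.5}
    - {"dx":-3,"dy":0,"dz":0,"ax":0,"ay":0,"az":0,"gripper":4.5}
    - {"dx":0,"dy":0,"dz":0,"ax":0,"ay":0,"az":0,"gripper":4.5}
    - {"dx":0,"dy":0,"dz":0,"ax":0,"ay":0,"az":0,"gripper":4.5}

```text
time_s: 15.22
eef_pos: [0.4762, -0.3015, 0.384]
tcp_rot: [-2.5, -1.903, -0.0]
contact_force: [0.4, -0.1, -0.5]
width: 0.0453
gripper_force: 0.0
```

```bash
python3 - <<'E'
from h import *
st();b,d,P=shot("wrist");cv2.imwrite("pics/w5.png",b)
z=P[...,2];T=np.array([.5,-.215]);q=P[...,:2]-T;a=np.deg2rad(-15.3);c,s=np.cos(a),np.sin(a);lx=(q[...,0]*c+q[...,1]*s)*1000;ly=(-q[...,0]*s+q[...,1]*c)*1000
m=(abs(lx)<30)&(abs(ly)<40)&(z>.11)&(z<.126)
print("top",m.sum(),cv2.minAreaRect(np.stack([lx[m],ly[m]],-1).astype(np.float32)),np.percentile(z[m],[5,50,95]))
E
```

```text
{'time_s': 15.225, 'q': [-0.6183, 0.3828, 1.8197, 0.0002, 0.9391, -0.3489], 'eef_pos': [0.4762, -0.3015, 0.384], 'tcp_rot': [-2.4997, -1.9028, -0.0003], 'contact_force': [0.3976, -0.0652, -0.536], 'width': 0.0453, 'gripper_force': 0.0}
top 3729 ((-0.42798423767089844, -0.7446155548095703), (39.764991760253906, 24.082637786865234), 89.89714050292969) [0.11560061 0.11723391 0.11851348]
```

View pics/w5.png

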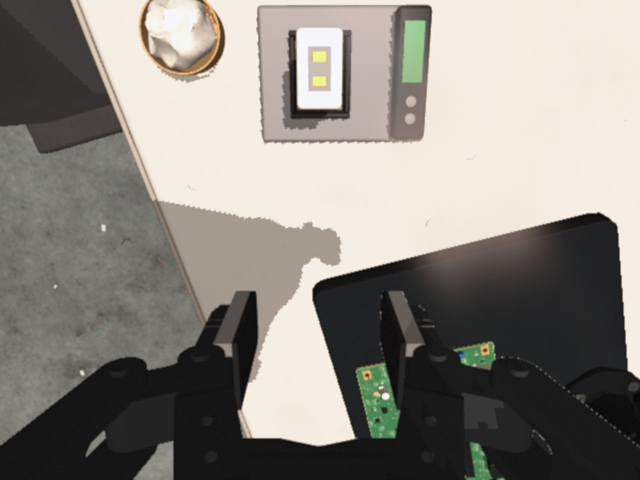

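The pack stands upright at (320,68) inside the seat, within 1 mm of centre, with its top level at 117 mm. The gripper is clear, so I'm handing in.

```bash
python3 -c "
from rig import job
print(job.hand_in())"
```

```text
the job is handed in; nothing more can be done
None
```

The job is handed in: the keeper bar is turned aside, and the tall pack stands upright in the tester's seat, within 1 mm of centre. The short pack was still in its well when last seen, and the arm is clear after about 15 s of the 51 s.

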